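# Cover the pot that holds the egg

### The arm

A 6-joint arm with a two-finger parallel gripper is mounted at the origin on a cart in front of the work surface, level with it; the furniture and walls round the work are solid. World frame = base frame: x ahead of the robot, y to its left, z up, the work surface at z = 0. Lengths are in m, angles in rad, forces in N, time in s.
With the tool pointing down it reaches from about 0.275 to 0.85 m from the base axis. Payload 5.2 kg.
Tool frame: the origin (TCP) lies midway between the tips of the shut fingers; the grasp point (between the pads) lies 19 mm behind it; z points along the fingers, y is the line along which they close (so a half turn about z gives the same grasp; the last joint's range is limited). The gripper opens to 85 mm and grips with 20 to 120 N. Pads are 22 mm wide; open, the fingers measure 114 mm over their backs; the gripper's body (76 mm by 85 mm) begins 54 mm behind the grasp point. The pads swing forward as they close: fully open they stand 13 mm farther back than shut.
Start: joints at [0.997, 0.259, 1.535, -0, 1.348, -0.203], TCP at [0.199, 0.513, 0.231] pointing down, gripper open.
Joint ranges: [-3.14, 3.14], [-0.91, 2.08], [0.19, 2.58], [-1.22, 4.36], [0.22, 2.71], [-3.12, 3.12]. Speed limits (rad/s): [2.57, 2.57, 3.14, 3.14, 3.14, 3.14].

### API

Orientations are given as a rotation vector (axis times angle).
In Python, from rig import sense, read_camera, sign_off gives the robot as it stands.
- The arm moves only by the tool arm_command, never from a script. Its argument "motion" is a list of rows, each a list of 2 entries, a list of its own where there are three numbers: the shift along the tool's x, y, z as a fraction of full scale, then the turn about the tool's z as a fraction of full scale. In form: [[[x, y, z], roll], ...]. A call has 1 to 10 rows; each row shifts and turns the commanded pose from where the row before left it, along the tool's axes as they then stand; what a row does not reach is not made up. Full scale, the value 1, is 300 mm for a shift and 45 degrees for a turn. A row lasts 1/8 s, in which the tool goes at most 62.5 mm and 10.7 degrees, less where a joint would pass 70% of its speed; a pose out of reach is approached as far as the arm can. A call with a number of a shift or a turn outside -1 to 1 is refused whole. A call with a gripper value outside its range is refused whole. "hand" is the opening, from -1 (shut) to 1 (fully open), so that 0 is half open, set as the call begins (left out, the last holds). The fingers move at their own pace and stop on an object; "newtons" is the grip in N (left out, the last holds). Time passes only in rows, so rows that do not move let the fingers close. It gives the time, the measured TCP pose, the force, the opening and the grip force at its end, in the units of the state.
- sense(): the state, without advancing time (a new reading comes with each control period).
- read_camera(name): name is "side" or "top"; returns a dict with "img" (420x560x3 uint8, blue, green, red), "fovy" (degrees; the focal length in pixels is half the picture's height over the tangent of half this angle, whatever the lens; pixels are square), "cx", "cy" (the principal point, pixels), "R" (3x3) and "t" (3): a world point X has camera coordinates R X + t. Camera axes: x right, y down, z forward; pixel columns grow to the right and rows downward; lengths in m; the calibration is good to about 2 mm. A picture is of the moment at which its call begins. There is no depth.
- sign_off(): hands the job in; it is judged then, once.
The state is a dict: "t": time; "joint_pos": joint angles; "qd": joint speeds; "joint_efforts": joint torques, N m; "tool_pos": TCP position; "tcp_rot": TCP orientation; "contact_force": force on the tool from outside, world axes, zero at the start; "wrist_torque": the same for the moment, N m; "grip_width": opening from 0.0 (shut) to 1.0 (fully open); "finger_force": force on a finger pad.
Only numpy, scipy, OpenCV 4.12 (cv2) and the standard library are available. Lean on these libraries where they do the work, as an engineer would, in place of code of your own. Each camera call takes 0.05 s, during which the arm holds its last target. There are 200 camera calls.

### The job

Take the blue lid out of its wooden stand, lay it flat on the worktop with its knob up and let go of it. Then pick it up again and set it gently on the white pot that holds the egg, so that it sits fully home and level on the rim. Leave both pots and the egg tray where they stand.

Things in the scene. Friction and masses are not known exactly. Their poses are not given: they have to be found in the camera images.
- lid: Loose blue round lid, 90 g, on edge in its stand. Origin: centre of underside; z axis out through the knob. Along z from 0: step 75 mm across to z 6 mm (fits in the pot's mouth), flange 92 mm across to 11 (rests on the rim), neck 14 mm across to 19, black cylindrical knob 22 mm across to 35 mm. On edge: axis within 5 degrees of level, centre 63 mm high. Laid flat: on its step, origin at z = 0.
- lid_stand: Fixed wooden stand, base 110 (own x) x 90 (own y) x 12 mm, origin at the centre of its underside. Two cheeks, 10 mm thick, 100 mm long along x, 46 mm high, with a 13 mm slot between them in the x-z plane. The lid stands in the slot on two brass bars, its upper half free, its knob pointing to the stand's -y over the cheek.
- pot_egg: Loose white round pot, 0.5 kg, with a blue-green egg on a wooden foot fixed inside; the pot to be covered. 85 mm high, rim 88 mm across outside, mouth 80 mm; the egg ends 16 mm below the rim. Origin: centre of the underside, z up. The two pots may stand in either place. With the lid home, the lid's origin is 79 mm above the pot's.
- pot_empty: Loose white round pot, the same in shape and size but empty. Origin: centre of the underside.
- egg_tray: Loose open white card tray with four eggs, 100 x 100 x 40 mm, a bystander farther back. Origin: centre of the underside.
Not all that is in view belongs to the job. What is shaped like the pot_empty but black is not meant.

How it is judged:
On the way:
1. the lid lies flat on the worktop, knob up, at rest and let go (angle between lid's own z axis and vertical below 0.1 rad and height (world z) of lid below 0.006 m and linear speed of lid below 0.02 m/s and contact force between the fingers and lid below 0.1 N), for 0.2 s.
At the end, for the whole second after the job is handed in: The lid rests knob up on the pot that holds the egg, its step inside the mouth: centred within 5 mm, its origin 79 mm (within 2.5 mm) above the pot's, level within 0.04 rad, at rest; both pots stand upright (within 0.04 rad) (horizontal distance between lid and pot_egg below 0.005 m and z of lid in the frame of pot_egg between 0.0765 and 0.0815 m and angle between each of lid, pot_egg, pot_empty's own z axis and vertical below 0.04 rad and linear speed of lid below 0.01 m/s); the robot touches nothing.
It fails at once if a pot is pushed more than 30 mm from its place (distance of any of pot_egg, pot_empty from where it was at the start of the episode above 0.03 m).
It fails at once if the egg tray is pushed more than 30 mm from its place (distance of egg_tray from where it was at the start of the episode above 0.03 m).
It fails at once if the lid is dropped or pressed on the egg's pot with more than 30 N (contact force between lid and pot_egg above 30 N).
It also fails if it takes over 51 s, if anything falls off the work surface, if the arm or the gripper's body presses on something with over 40 N, if the wrist force passes 120 N, or if a joint passes its speed limit or range.

## Working session

There is one attempt and no reset: what is moved stays moved. The work goes in short steps, Python scripts to look and compute and a tool call to move; the robot and the scene stay as the last step left them, time stands still between calls to the robot, and variables do not carry over. Pictures are saved under pics/ and viewed, at most 10 in all, crops included, and the job is handed in when it is done.

Besides the shell and the picture viewer there is one more tool, called after "Call:" as name(argument=value, ...), one argument or row to a line, values as JSON. arm_command: Moves the arm, as the interface text tells. Shift numbers are shares of 300 mm and turn numbers shares of 45 degrees, none past 1 either way. Its arguments: {"type":"object","properties":{"motion":{"type":"array","items":{"type":"array"}},"hand":{"type":"number"},"newtons":{"type":"number"}},"required":["motion"]}

```bash
mkdir -p pics; ls; python3 - <<'E'
from rig import *
import cv2,pickle
s=sense();print(s)
for n in("side","top"):
    c=read_camera(n);pickle.dump(c,open(n+".pkl","wb"));cv2.imwrite(f"pics/{n}0.png",c["img"]);print(n,c["fovy"],c["cx"],c["cy"],c["R"],c["t"])
E
```

```text
pics
{'t': 0.0, 'joint_pos': array([ 9.97229797e-01,  2.59344753e-01,  1.53610853e+00,  3.69735771e-05,
        1.34798188e+00, -2.02789430e-01]), 'qd': array([ 0.00183936,  0.00136644, -0.00015601,  0.00099745, -0.00064988,
        0.00250195]), 'joint_efforts': array([-1.80053594e-03, -4.46023428e+01, -2.90570140e+01, -4.66135261e-04,
        1.17811927e-02, -3.98746295e-05]), 'tool_pos': array([0.19895341, 0.5121855 , 0.23046353]), 'tcp_rot': array([-5.78962625e-01, -3.08703881e+00,  2.65683232e-03]), 'contact_force': array([-0.50085743, -0.19292645,  0.05664537]), 'wrist_torque': array([-0.02786231, -0.01705885,  0.02007224]), 'finger_force': 0.0, 'grip_width': 1.0021899703590351}
side 42.04342986133527 278.9714555882404 212.95309601328378 [[-0.99216676 -0.1231067  -0.02120987]
 [-0.06040166  0.62138825 -0.7811711 ]
 [ 0.10934695 -0.77377089 -0.62395662]] [0.62163509 0.10201277 1.54585729]
top 43.64218667479744 272.5272463852602 205.4053220654219 [[ 0.27158822 -0.96236961  0.00919592]
 [-0.91614391 -0.26144643 -0.3038521 ]
 [ 0.29482227  0.07409786 -0.95267483]] [-0.18868583  0.58744014  1.36374955]
```

View pics/side0.png

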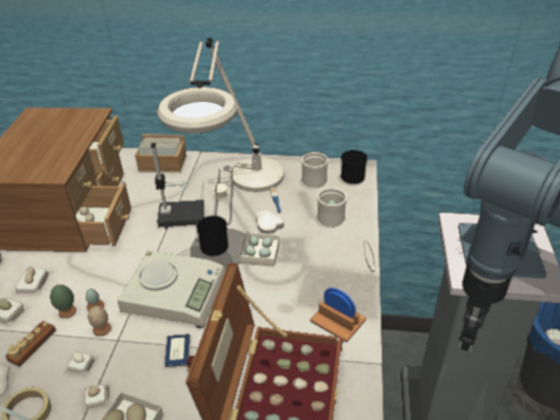

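View pics/top0.png

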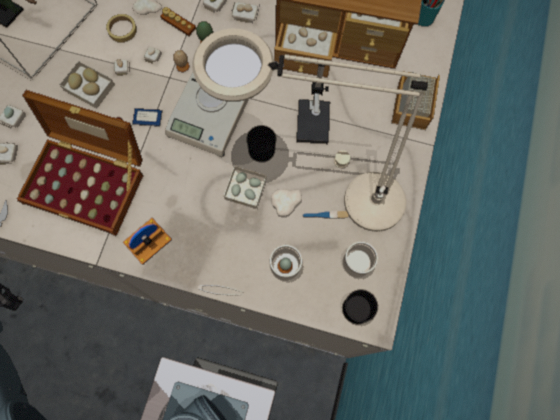

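The side picture shows the lid in its stand at about (338,305), white pots at (315,170) and (331,207), and black pots at (353,167) and (212,236). In the top picture the stand is at (148,241). The white pots are at (286,262), with an egg inside, and (360,260), empty. The black pots are at (360,306) and (262,143), and the tray is at (245,188). The pot meant is the white one at top (286,262), because the blue-green egg shows in it. I'll confirm that with an enlarged crop.

```bash
python3 - <<'E'
import cv2,pickle,numpy as np
t=pickle.load(open("top.pkl","rb"))["img"];s=pickle.load(open("side.pkl","rb"))["img"]
f=lambda im,x,y,w,h,k:cv2.resize(im[y:y+h,x:x+w],None,fx=k,fy=k,interpolation=cv2.INTER_CUBIC)
a=f(t,110,210,80,60,5);b=f(t,255,230,80,60,5);c=f(s,300,275,80,60,5);d=f(s,290,180,80,60,5)
cv2.imwrite("pics/crop1.png",np.vstack([np.hstack([a,b]),np.hstack([c,d])]))
E
```

```text
(no output)
```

View pics/crop1.png

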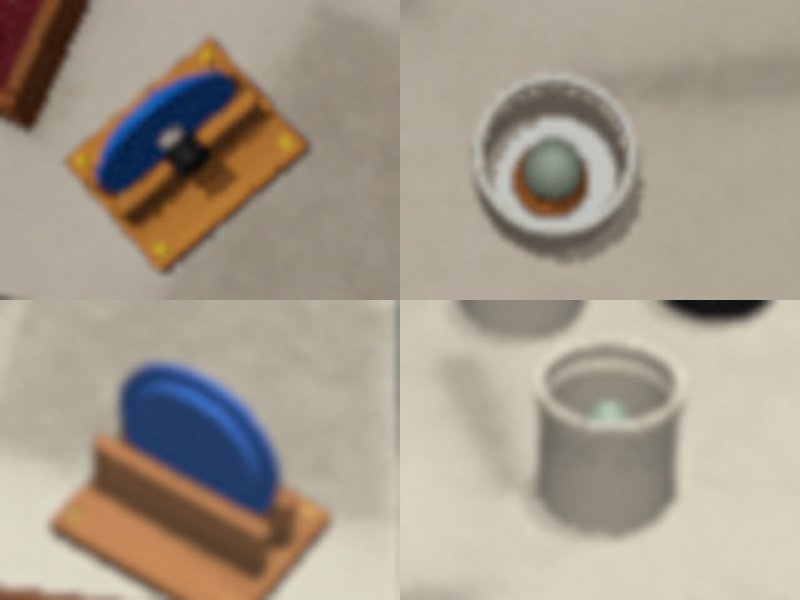

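The crop confirms the blue-green egg in the white pot at top (286,261), which is side (332,197). The lid's knob points to the lower right in the top view. Next I'll measure the stand corners, cheek and knob, and the pot rim.

```bash
cat > h.py <<'E'
import numpy as np,pickle
from scipy.spatial.transform import Rotation as Ro
C={n:pickle.load(open(f"{n}.pkl","rb")) for n in("side","top")}
def F(c): return 210/np.tan(np.radians(c["fovy"]/2))
def hit(n,u,v,z):
    c=C[n];d=c["R"].T@np.array([(u-c["cx"])/F(c),(v-c["cy"])/F(c),1]);o=-c["R"].T@c["t"]
    return o+d*(z-o[2])/d[2]
def proj(n,X):
    c=C[n];p=np.asarray(X)@c["R"].T+c["t"];return p[...,:2]/p[...,2:]*F(c)+[c["cx"],c["cy"]]
E
python3 - <<'E'
from h import *
np.set_printoptions(precision=4,suppress=True)
k=lambda u,v,ou,ov:((u+.5)/5-.5+ou,(v+.5)/5-.5+ov)
cs=[hit("top",*k(u,v,110,210),.012) for u,v in((210,40),(308,148),(163,270),(68,160))]
print("corners",cs,[np.linalg.norm(cs[i]-cs[(i+1)%4]) for i in range(4)])
o=np.mean(cs,0);x=(cs[0]-cs[3]+cs[1]-cs[2]);x/=np.linalg.norm(x);print("stand",o,x,np.degrees(np.arctan2(x[1],x[0])))
print("stand corner side",[hit("side",*k(u,v,300,275-60),.012) for u,v in((52,522),(330,517))])
print("knob top",hit("top",*k(186,152,110,210),.063))
for h in(.046,.058):
  y=np.array([-x[1],x[0],0]);y=y if y@(cs[3]-cs[2])>0 else -y
  # -y cheek top end points
  for s in(-1,1): 
    P=[o[0],o[1],0]+s*.05*x-.0115*y;P[2]=h;print(h,"cheek end top-cam crop px",(proj("top",P)-[110,210])*5)
    P=[o[0],o[1],0]+s*.05*x+.0115*y;P[2]=h;print(h," +cheek side crop px",(proj("side",P)-[300,215])*5)
def circ(n,c,z,r):
  a=np.linspace(0,2*np.pi,60);p=proj(n,np.c_[c[0]+r*np.cos(a),c[1]+r*np.sin(a),0*a+z]);return (p.max(0)+p.min(0))/2,p.max(0)-p.min(0)
for n,t in(("top",(286-.4,261.1-.4)),("side",(332.2-.4,197.5-.4))):
  q=np.array(t)
  for _ in range(4):
    P=hit(n,*q,.085);q=q+np.array(t)-circ(n,P,.085,.044)[0]
  print(n,"pot",hit(n,*q,.085),circ(n,P,.085,.044)[1])
print("tray",hit("top",245,187,.03),"empty",hit("top",360,259,.085),"bl",hit("top",360,306,.085))
from rig import sense
s=sense();print(Ro.from_rotvec(s["tcp_rot"]).as_matrix())
E
```

```text
corners [array([0.5091, 0.3132, 0.012 ]), array([0.4635, 0.2373, 0.012 ]), array([0.3739, 0.2928, 0.012 ]), array([0.4193, 0.3671, 0.012 ])] [np.float64(0.08855689024596178), np.float64(0.10543125414688839), np.float64(0.08700367037306368), np.float64(0.10475129342709137)]
stand [0.4415 0.3026 0.012 ] [ 0.8541 -0.5201  0.    ] -31.342089320092843
stand corner side [array([0.5095, 0.3208, 0.012 ]), array([0.3738, 0.3032, 0.012 ])]
knob top [0.4333 0.2887 0.063 ]
0.046 cheek end top-cam crop px [114.7186 211.1391]
0.046  +cheek side crop px [267.9061 519.4479]
0.046 cheek end top-cam crop px [254.5076  93.2727]
0.046  +cheek side crop px [ 95.5503 424.0751]
0.058 cheek end top-cam crop px [109.408  206.3837]
0.058  +cheek side crop px [269.5298 502.6945]
0.058 cheek end top-cam crop px [250.3618  87.6692]
0.058  +cheek side crop px [ 96.152  407.4086]
top pot [ 0.4782 -0.097   0.085 ] [32.5546 32.0701]
side pot [ 0.4785 -0.087   0.085 ] [29.9304 17.9363]
tray [0.6683 0.0767 0.03  ] empty [ 0.5373 -0.2897  0.085 ] bl [ 0.4145 -0.3177  0.085 ]
[[-0.932   0.3624 -0.0009]
 [ 0.3624  0.932  -0.0014]
 [ 0.0003 -0.0016 -1.    ]]
```

Call:
arm_command(
  motion=[
    [[-0.164,-0.075,0.03],0],
    [[-0.164,-0.075,0.03],0],
    [[-0.164,-0.075,0.03],0],
    [[-0.164,-0.075,0.03],0],
    [[-0.164,-0.075,0.03],0],
    [[-0.164,-0.075,0.03],0],
    [[0,0,0],0.222],
    [[0,0,0],0.222],
    [[0,0,0],0.222],
    [[0,0,0],0.222],
  ],
)

```text
t: 1.35
tool_pos: [0.4253, 0.2796, 0.1769]
tcp_rot: [-1.607, -2.699, 0.001]
contact_force: [0.8, -0.1, 0.2]
grip_width: 0.999
finger_force: 0.0
```

Call:
arm_command(
  motion=[
    [[0,0,0],0.222],
    [[0,0,0],0.222],
    [[0,0,0],0.222],
    [[0,0,0],0.222],
    [[0,0,0],0.222],
    [[0,0,0],0.222],
    [[0,0,0],0],
    [[0,0,0],0],
  ],
  hand=-1,
)

```text
t: 2.35
tool_pos: [0.4253, 0.2798, 0.1771]
tcp_rot: [-2.734, -1.548, 0.001]
contact_force: [0.4, -0.3, 0.5]
grip_width: -0.001
finger_force: 0.0
```

```bash
python3 - <<'E'
from rig import *
from h import *
import cv2
s=sense();print(s["t"],s["tool_pos"],Ro.from_rotvec(s["tcp_rot"]).as_matrix().round(4),s["joint_pos"],s["grip_width"])
im=[]
for n in("side","top"):
    c=read_camera(n);p=proj(n,s["tool_pos"]);print(n,p,np.abs(c["t"]-C[n]["t"]).max());x,y=(p-[40,30]).astype(int);print(x,y)
    im.append(cv2.resize(c["img"][y:y+60,x:x+80],None,fx=5,fy=5,interpolation=cv2.INTER_CUBIC))
cv2.imwrite("pics/tip.png",np.hstack(im))
E
```

```text
2.35 [0.42534221 0.27975792 0.17709878] [[ 5.143e-01  8.576e-01 -4.000e-04]
 [ 8.576e-01 -5.143e-01 -2.000e-04]
 [-4.000e-04 -3.000e-04 -1.000e+00]] [ 3.62410430e-01  2.30443597e-01  1.71178246e+00 -3.01629487e-05
  1.19985704e+00  9.02646401e-01] -0.0012421207066844566
side [348.68277538 261.2394505 ] 0.0
308 231
top [139.26512183 233.09717411] 0.0
99 203
```

View pics/tip.png

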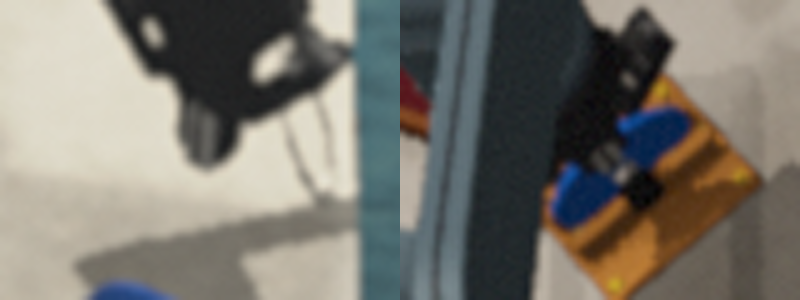

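The tip shows at side (349.5,264) against a predicted (348.7,261). The side camera is therefore biased about 2.5 px downward, which explains its y offset, and the top camera is the one to trust. The knob sits at about top (147,240), so I'll fit it by silhouette.

```bash
python3 - <<'E'
from h import *
import cv2
from scipy.optimize import minimize
np.set_printoptions(precision=4,suppress=True)
im=C["top"]["img"].astype(int);x0,y0=110,210;S=5
cr=cv2.resize(C["top"]["img"][y0:y0+60,x0:x0+80],None,fx=S,fy=S,interpolation=cv2.INTER_LINEAR).astype(int)
b,g,r=cr[...,0],cr[...,1],cr[...,2]
yy,xx=np.mgrid[:300,:400]
kn=((cr.max(2)<60)&(abs(xx-187)<30)&(abs(yy-155)<30)).astype(np.uint8)
bl=((b>r+40)).astype(np.uint8)
print(kn.sum(),cv2.minAreaRect(cv2.findNonZero(kn)),bl.sum(),cv2.minAreaRect(cv2.findNonZero(bl)))
a=np.linspace(0,2*np.pi,40)
def hull(ctr,yaw,tilt,parts):
    k=np.array([np.sin(yaw)*np.cos(tilt),-np.cos(yaw)*np.cos(tilt),np.sin(tilt)]);ex=np.array([np.cos(yaw),np.sin(yaw),0]);ez=np.cross(ex,k);ez*=np.sign(ez[2])
    P=np.vstack([ctr+z*k+rr*(np.cos(a)[:,None]*ex+np.sin(a)[:,None]*ez) for z,rr in parts])
    p=((proj("top",P)-[x0,y0]+.5)*S-.5)
    m=np.zeros((300,400),np.uint8);cv2.fillConvexPoly(m,cv2.convexHull((p*8).round().astype(np.int32)),1,shift=3);return m
cheek=None
def cost(q):
    c=np.array([q[0],q[1],.063]);K=hull(c,q[2],0,[(19,0)]) if 0 else hull(c,q[2],q[3],[(.019,.011),(.035,.011)])
    B=hull(c,q[2],q[3],[(.006,.046),(.011,.046)])|hull(c,q[2],q[3],[(0,.0375),(.006,.0375)])
    e=(K!=kn).sum()
    top=yy<(137-.79*(xx-172))-2   # upper-left side only: free lid edge
    return e+((B!=bl)&top&(kn==0)).sum()
best=min((minimize(cost,[.4415+dx,.3026+dy,-.547,t],method="Nelder-Mead",options=dict(initial_simplex=np.array([.4415+dx,.3026+dy,-.547,t])+np.vstack([0*np.ones(4),np.diag([.006,.006,.06,.06])]),maxiter=300)) for dx in(-.004,.004) for dy in(-.004,.004) for t in(-.05,.05)),key=lambda r:r.fun)
q=best.x;print(best.fun,q)
k=np.array([np.sin(q[2]),-np.cos(q[2])]);print("knob z27",q[:2]+.027*k*np.cos(q[3]),"knob end",q[:2]+.035*k,"k",k,"knob height",.063+.027*np.sin(q[3]))
E
```

```text
1330 ((187.06362915039062, 157.2281951904297), (37.641761779785156, 45.48085403442383), 47.862403869628906) 6172 ((158.36184692382812, 123.29122161865234), (51.74697494506836, 159.55148315429688), 49.5247688293457)
1038.0 [ 0.4453  0.3097 -0.5588 -0.0136]
knob z27 [0.431  0.2868] knob end [0.4267 0.28  ] k [-0.5301 -0.8479] knob height 0.06263184229250425
```

Call:
arm_command(
  motion=[
    [[0.01,0.004,0],0.023],
    [[0,0,0],0],
    [[0,0,0],0],
    [[0,0,0],0],
    [[0,0,0.1],0],
    [[0,0,0.1],0],
    [[0,0,0.1],0],
    [[0,0,0.08],0],
    [[0,0,0.043],0],
    [[0,0,0],0],
  ],
  hand=0.1,
  newtons=30,
)

```text
t: 3.7
tool_pos: [0.4276, 0.2816, 0.0498]
tcp_rot: [-2.75, -1.519, 0.003]
contact_force: [-0.6, -0.0, 0.6]
grip_width: 0.55
finger_force: 0.0
```

```bash
python3 - <<'E'
from rig import *
from h import *
import cv2
im=[]
for n,(x,y) in(("side",(300,260)),("top",(100,205))):
    c=read_camera(n)
    im.append(cv2.resize(c["img"][y:y+75,x:x+80],None,fx=5,fy=5,interpolation=cv2.INTER_CUBIC))
cv2.imwrite("pics/g1.png",np.hstack(im))
E
```

```text
(no output)
```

View pics/g1.png

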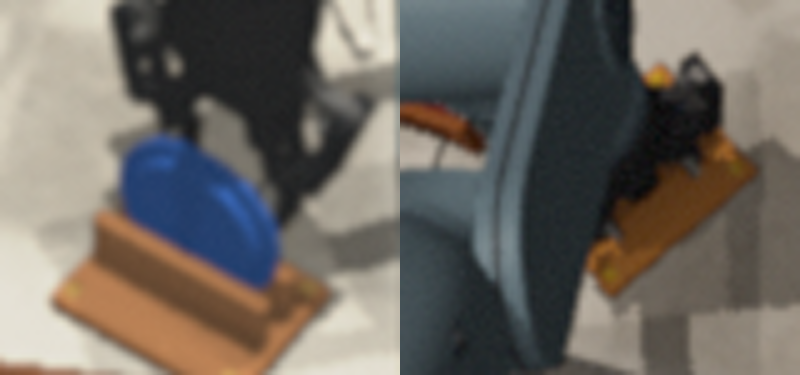

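The open fingers straddle the far (knob) side of the lid, which is at side crop (200,210), with no contact. I'll close on the knob and lift a little.

Call:
arm_command(
  motion=[
    [[0,0,0],0],
    [[0,0,0],0],
    [[0,0,0],0],
    [[0,0,0],0],
    [[0,0,0],0],
    [[0,0,0],0],
  ],
  hand=-1,
  newtons=30,
)

```text
t: 4.55
tool_pos: [0.4283, 0.2817, 0.0509]
tcp_rot: [2.75, 1.519, 0.001]
contact_force: [-0.3, -1.1, 6.1]
grip_width: 0.237
finger_force: 29.5
```

Call:
arm_command(
  motion=[
    [[0,0,-0.03],0],
    [[0,0,-0.05],0],
    [[0,0,-0.07],0],
    [[0,0,-0.07],0],
    [[0,0,-0.04],0],
    [[0,0,0],0],
  ],
)

```text
t: 5.3
tool_pos: [0.4287, 0.282, 0.1296]
tcp_rot: [2.75, 1.519, 0.004]
contact_force: [0.1, 0.6, -0.8]
grip_width: 0.24
finger_force: 29.5
```

```bash
python3 - <<'E'
from rig import *
from h import *
import cv2
im=[]
for n,(x,y) in(("side",(300,230)),("top",(100,205))):
    c=read_camera(n)
    im.append(cv2.resize(c["img"][y:y+90,x:x+80],None,fx=5,fy=5,interpolation=cv2.INTER_CUBIC))
cv2.imwrite("pics/g2.png",np.hstack(im))
E
```

```text
(no output)
```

View pics/g2.png

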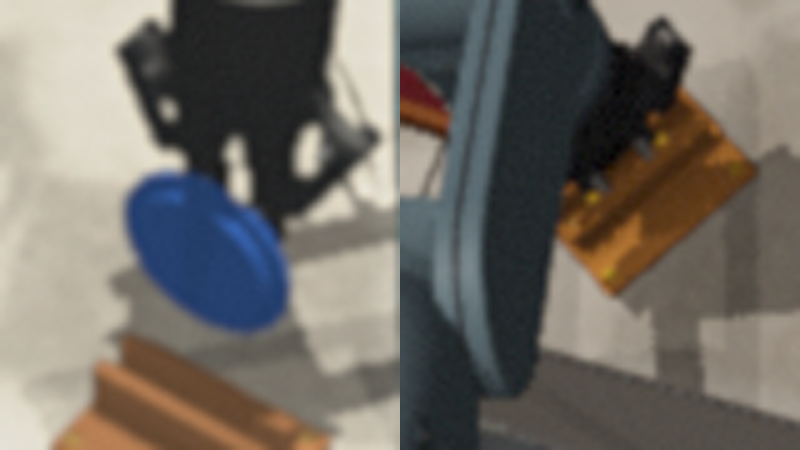

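Call:
arm_command(
  motion=[
    [[-0.06,0,0],0],
    [[-0.06,0,0],0],
    [[0,0,0.1],0],
    [[0,0,0.1],0],
    [[0,0,0],0],
    [[0.05,0,0],0],
    [[0.04,0,0],0],
    [[0.04,0,0],0],
    [[0.04,0,0],0],
    [[0.03,0,0],0],
  ],
)

```text
t: 6.65
tool_pos: [0.4397, 0.3008, 0.0692]
tcp_rot: [2.747, 1.52, -0.008]
contact_force: [-4.3, -8.3, 3.7]
grip_width: 0.242
finger_force: 45.2
```

```bash
python3 - <<'E'
from rig import *
from h import *
import cv2
im=[]
for n,(x,y) in(("side",(300,230)),("top",(100,205))):
    c=read_camera(n)
    im.append(cv2.resize(c["img"][y:y+90,x:x+80],None,fx=5,fy=5,interpolation=cv2.INTER_CUBIC))
cv2.imwrite("pics/g3.png",np.hstack(im))
E
```

```text
(no output)
```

View pics/g3.png

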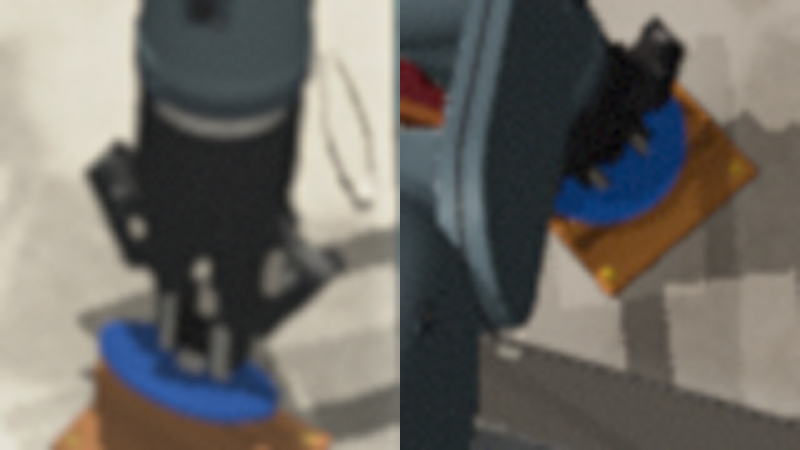

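The lid has swung knob-up and now rests tilted on the cheeks. Next I'll press it lightly level on the cheeks.

Call:
arm_command(
  motion=[
    [[0,0,0.008],0],
    [[0,0,0.007],0],
    [[0,0,0],0],
  ],
)

```text
t: 7.12
tool_pos: [0.4423, 0.3037, 0.0669]
tcp_rot: [2.749, 1.52, 0.006]
contact_force: [-4.4, -0.8, 12.6]
grip_width: 0.241
finger_force: 46.1
```

Call:
arm_command(
  motion=[
    [[0,0,-0.08],0],
    [[0,0,-0.08],0],
    [[0,0,-0.04],0],
    [[-0.113,0.108,0],0],
    [[-0.113,0.108,0],0],
    [[-0.113,0.108,0],0],
    [[-0.113,0.108,0],0],
    [[0,0,0.12],0],
    [[0,0,0.12],0],
    [[0,0,0],0],
  ],
)

```text
t: 8.38
tool_pos: [0.4765, 0.1183, 0.0501]
tcp_rot: [-2.748, -1.517, 0.007]
contact_force: [-0.5, -0.3, -0.7]
grip_width: 0.237
finger_force: 40.5
```

```bash
python3 - <<'E'
from rig import *
from h import *
import cv2
im=[];s=sense();print(s["tool_pos"])
for n in ("side","top"):
    c=read_camera(n);x,y=(proj(n,s["tool_pos"])-[40,45]).astype(int);print(x,y)
    im.append(cv2.resize(c["img"][y:y+90,x:x+80],None,fx=5,fy=5,interpolation=cv2.INTER_CUBIC))
cv2.imwrite("pics/g4.png",np.hstack(im))
E
```

```text
[0.47654348 0.11830665 0.05006995]
288 207
170 197
```

View pics/g4.png

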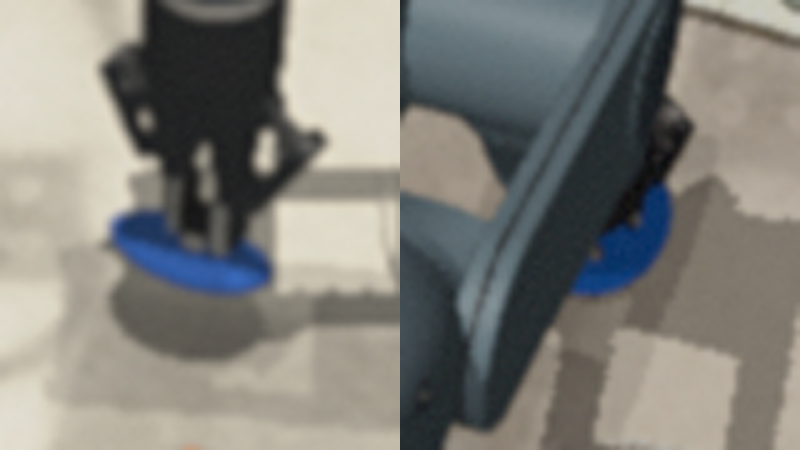

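The lid hangs knob-up with a slight tilt and its underside clear of the worktop. I'll lower it until it touches.

Call:
arm_command(
  motion=[
    [[0,0,0.04],0],
    [[0,0,0.03],0],
    [[0,0,0.02],0],
    [[0,0,0],0],
  ],
)

```text
t: 8.98
tool_pos: [0.4782, 0.1184, 0.0245]
tcp_rot: [-2.75, -1.519, 0.001]
contact_force: [-0.3, -0.6, -0.6]
grip_width: 0.241
finger_force: 40.6
```

Call:
arm_command(
  motion=[
    [[0,0,0.01],0],
    [[0,0,0.01],0],
    [[0,0,0],0],
  ],
)

```text
t: 9.35
tool_pos: [0.4808, 0.1194, 0.0214]
tcp_rot: [2.749, 1.517, 0.009]
contact_force: [-0.7, 5.4, 17.1]
grip_width: 0.243
finger_force: 47.0
```

Call:
arm_command(
  motion=[
    [[0,0,-0.005],0],
    [[0,0,0],0],
    [[0,0,0],0],
    [[0,0,0],0],
    [[0,0,-0.1],0],
    [[0,0,-0.2],0],
    [[-0.2,0,0],0],
    [[-0.2,0,0],0],
    [[-0.1,0,0],0],
    [[0,0,0],0],
  ],
  hand=0.1,
)

```text
t: 10.6
tool_pos: [0.3974, -0.0099, 0.1104]
tcp_rot: [-2.753, -1.514, 0.001]
contact_force: [0.9, 0.1, 0.4]
grip_width: 0.548
finger_force: 0.0
```

```bash
python3 - <<'E'
from rig import *
from h import *
import cv2
for n in ("side","top"):
    c=read_camera(n);pickle.dump(c,open(n+"2.pkl","wb"))
    x,y=(proj(n,[.479,.119,.01])-[40,45]).astype(int);print(x,y)
    cr=cv2.resize(c["img"][y:y+90,x:x+80],None,fx=5,fy=5,interpolation=cv2.INTER_CUBIC)
    if n=="side":im=[cr]
    else: im.append(cr)
cv2.imwrite("pics/g5.png",np.hstack(im))
E
```

```text
286 218
172 200
```

View pics/g5.png

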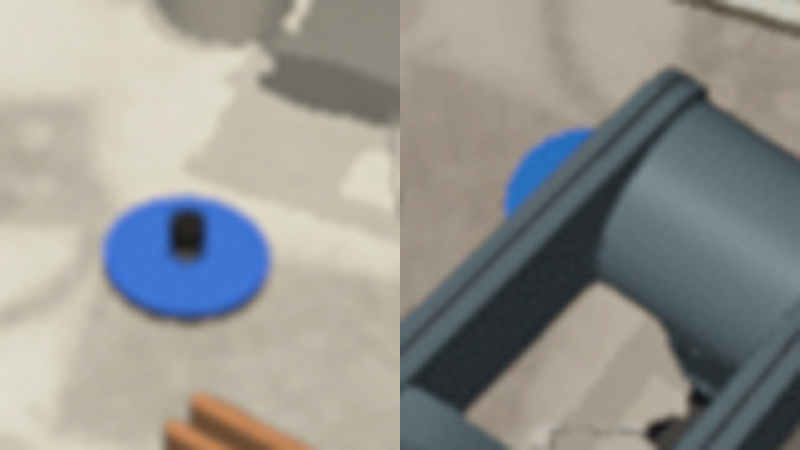

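The lid lies flat with its knob up at side crop (187,255), let go. I'll measure it in the side view and the pot relative to it.

```bash
python3 - <<'E'
from h import *
import cv2
from scipy.optimize import least_squares
a=np.linspace(0,2*np.pi,180)
def ell(n,c,z,r): return proj(n,np.c_[c[0]+r*np.cos(a),c[1]+r*np.sin(a),0*a+z])
im=pickle.load(open("side2.pkl","rb"))["img"].astype(int)
b=cv2.resize((im[...,0]-im[...,2]).astype(np.float32)[218:308,286:366],None,fx=5,fy=5,interpolation=cv2.INTER_LINEAR)
m=(b>50).astype(np.uint8);cs=max(cv2.findContours(m,0,1)[0],key=cv2.contourArea)
h=((cv2.convexHull(cs)[:,0]+.5)/5-.5)+[286,218]
print(h.min(0),h.max(0))
def f(q):
    p=np.vstack([ell("side",q,.011,.046),ell("side",q,.006,.046)]);return np.r_[p.min(0)-h.min(0),p.max(0)-h.max(0)]
r=least_squares(f,[.479,.119]);print("lid side",r.x,r.fun)
# pot rim in side & top: radial edge search in image gradient, outer rim at z .085
for n,c0 in(("side",[.4785,-.087]),("top",[.4782,-.097])):
    g=C[n]["img"].astype(np.float32).mean(2);G=cv2.GaussianBlur(g,(0,0),.8);gx,gy=cv2.Sobel(G,5,1,0),cv2.Sobel(G,5,0,1);M=np.hypot(gx,gy)
    best=[]
    for dx in np.arange(-.008,.0081,.0005):
      for dy in np.arange(-.008,.0081,.0005):
        s=0
        for rr in(.040,.044):
            p=ell(n,[c0[0]+dx,c0[1]+dy],.085,rr).astype(np.float32)
            s+=cv2.remap(M,p[:,:1],p[:,1:],1).mean()
        best.append((s,c0[0]+dx,c0[1]+dy))
    best.sort();print(n,"pot",best[-1],np.mean(best[-8:],0))
    cs=C[n]; 
E
```

```text
[306.2 256.8] [339.4 281. ]
lid side [0.48916883 0.13772517] [-0.37734511 -0.49385808  0.3737909   0.42353783]
side pot (np.float32(233.5867), np.float64(0.4795), np.float64(-0.08549999999999999)) [ 2.33085739e+02  4.79562500e-01 -8.54375000e-02]
top pot (np.float32(281.47427), np.float64(0.4757), np.float64(-0.097)) [ 2.80466831e+02  4.75762500e-01 -9.71250000e-02]
```

Call:
arm_command(
  motion=[
    [[0.183,0,0],0],
    [[0.183,0,0],0],
    [[0.183,0.008,0],0],
    [[0,0,0],0],
    [[0,0,0.1],0],
    [[0,0,0.1],0],
    [[0,0,0.08],0],
    [[0,0,0.041],0],
    [[0,0,0],0],
  ],
)

```text
t: 11.82
tool_pos: [0.4874, 0.1295, 0.0134]
tcp_rot: [-2.749, -1.519, 0.003]
contact_force: [1.3, -0.3, 0.2]
grip_width: 0.55
finger_force: 0.0
```

Call:
arm_command(
  motion=[
    [[0,0,0],0],
    [[0,0,0],0],
    [[0,0,0],0],
    [[0,0,0],0],
  ],
  hand=-1,
  newtons=20,
)

```text
t: 12.32
tool_pos: [0.489, 0.1295, 0.0151]
tcp_rot: [2.749, 1.518, 0.003]
contact_force: [-0.9, 0.1, 6.0]
grip_width: 0.243
finger_force: 19.9
```

Call:
arm_command(
  motion=[
    [[0,0,0],0],
    [[0,0,0],0],
    [[0,0,0],-0.222],
    [[0,0,0],-0.222],
    [[0,0,0],-0.222],
    [[0,0,0],-0.222],
    [[0,0,0],-0.222],
    [[0,0,0],-0.222],
    [[0,0,0],-0.222],
    [[0,0,0],-0.222],
  ],
  hand=0,
)

```text
t: 13.58
tool_pos: [0.488, 0.1294, 0.0139]
tcp_rot: [-1.124, -2.933, 0.0]
contact_force: [0.6, -0.5, -0.9]
grip_width: 0.497
finger_force: 0.0
```

Call:
arm_command(
  motion=[
    [[0,0,0],-0.222],
    [[0,0,0],0],
    [[0,0,0],0],
    [[0,0,0],0],
    [[0,0,0],0],
    [[0,0,0],0],
  ],
  hand=-1,
  newtons=30,
)

```text
t: 14.32
tool_pos: [0.4883, 0.1295, 0.0142]
tcp_rot: [0.874, 3.017, 0.0]
contact_force: [1.1, -0.7, 1.5]
grip_width: 0.236
finger_force: 29.2
```

Call:
arm_command(
  motion=[
    [[0,0,-0.07],0],
    [[0,0,-0.12],0],
    [[0,0,-0.12],0],
    [[0,0,-0.06],0],
    [[-0.074,-0.13,0],0],
    [[-0.074,-0.13,0],0],
    [[-0.074,-0.13,0],0],
    [[-0.074,-0.13,0],0],
    [[-0.074,-0.13,0],0],
    [[0,0,0],0],
  ],
)

```text
t: 15.58
tool_pos: [0.4776, -0.0974, 0.1248]
tcp_rot: [-0.88, -3.015, 0.001]
contact_force: [0.5, 0.7, -0.3]
grip_width: 0.239
finger_force: 29.6
```

```bash
python3 - <<'E'
from h import *
from rig import *
import cv2
s=sense();T=s["tool_pos"];print(s["t"],T,s["contact_force"],s["grip_width"],s["tcp_rot"])
a=np.linspace(0,2*np.pi,180)
def ell(n,c,z,r): return proj(n,np.c_[c[0]+r*np.cos(a),c[1]+r*np.sin(a),0*a+z])
ims=[];zb=T[2]-.0142
for n,c0 in(("side",T[:2]+[0,.008]),("top",T[:2])):
    c=read_camera(n);im=c["img"];d=(im[...,0].astype(np.float32)-im[...,2]).clip(0,80)
    cen=proj(n,[*T[:2],zb]);x,y=(cen-[40,45]).astype(int);print(n,x,y)
    ims.append(cv2.resize(im[y:y+90,x:x+80],None,fx=5,fy=5,interpolation=cv2.INTER_CUBIC))
    G=cv2.GaussianBlur(d,(0,0),.8);M=np.hypot(cv2.Sobel(G,5,1,0),cv2.Sobel(G,5,0,1));best=[]
    for dx in np.arange(-.01,.0101,.0005):
      for dy in np.arange(-.01,.0101,.0005):
        p=ell(n,[c0[0]+dx,c0[1]+dy],zb+.0085,.046).astype(np.float32)
        best.append((cv2.remap(M,p[:,:1],p[:,1:],1).mean(),c0[0]+dx,c0[1]+dy))
    best.sort();print("lid",best[-1],np.mean(best[-8:],0))
cv2.imwrite("pics/g6.png",np.hstack(ims))
E
```

```text
15.575 [ 0.47762815 -0.0974007   0.12478284] [ 0.51536576  0.65782775 -0.31994396] 0.23948648939599115 [-8.79768593e-01 -3.01547532e+00  9.60073602e-04]
side 292 142
lid (np.float32(155.3979), np.float64(0.47562815394846775), np.float64(-0.09340070102680319)) [ 1.55086529e+02  4.75378154e-01 -9.36507010e-02]
top 246 213
lid (np.float32(83.85889), np.float64(0.47662815394846775), np.float64(-0.09590070102680319)) [83.44593716  0.47662815 -0.0960882 ]
```

View pics/g6.png

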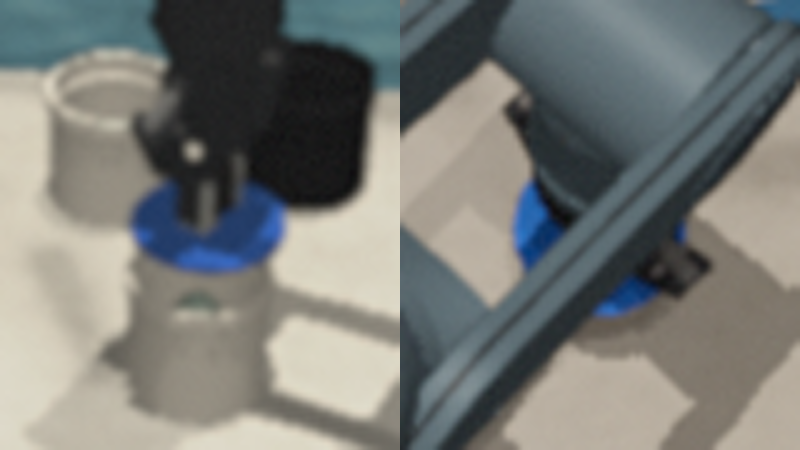

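The lid hovers over the egg's pot. In the side crop the lid's centre column is about 210 and the pot body's about 203, so the pot lies a few mm towards +x. I'll get the offset numerically from edge profiles.

```bash
python3 - <<'E'
from h import *
from rig import *
import cv2
from scipy.optimize import least_squares
T=sense()["tool_pos"];a=np.linspace(0,2*np.pi,72,endpoint=False)
def fit(n,img,c0,z,r,win,pol):
    # radial edge points along projected circle (signed gradient pol: inside-outside), robust fit of centre
    G=cv2.GaussianBlur(img.astype(np.float32),(0,0),.7);c=np.array(c0,float)
    for it in range(4):
        rs=np.arange(r-win,r+win,.0004)
        P=np.array([[ [c[0]+q*np.cos(t),c[1]+q*np.sin(t),z] for q in rs] for t in a]);p=proj(n,P).astype(np.float32)
        v=cv2.remap(G,p[...,0],p[...,1],1);g=pol*np.gradient(-v,axis=1)
        i=g.argmax(1);ok=g.max(1)>.35*np.percentile(g.max(1),90);rr=rs[i]
        f=lambda q:(np.hypot(c[0]+rr*np.cos(a)-q[0],c[1]+rr*np.sin(a)-q[1])-r-q[2])[ok]
        s=least_squares(f,[*c,0],loss="soft_l1",f_scale=.001);c=s.x[:2]
    print(n,c.round(4),"r",round(r+s.x[2],4),"n",ok.sum(),"mad",np.median(abs(s.fun)).round(5));return c
for n,c0 in(("side",[.4795,-.0855]),("top",[.477,-.097])):
    lum=C[n]["img"].max(2)
    print("pot outer");fit(n,lum,c0,.085,.044,.006,1)
    print("pot mouth");fit(n,lum,c0,.085,.040,.006,-1)
    im=read_camera(n)["img"].astype(int);bl=(im[...,0]-im[...,2]).clip(0,60)
    print("lid");fit(n,bl,T[:2]+([0,.005] if n=="side" else [0,0]),T[2]-.0142+.0085,.046,.01,1)
E
```

```text
pot outer
side [ 0.479  -0.0935] r 0.0484 n 28 mad 0.00082
pot mouth
side [ 0.4792 -0.0919] r 0.0374 n 65 mad 0.00085
lid
side [ 0.4749 -0.0903] r 0.0458 n 61 mad 0.00139
pot outer
top [ 0.4785 -0.0968] r 0.0435 n 27 mad 0.00037
pot mouth
top [ 0.4816 -0.0955] r 0.0372 n 62 mad 0.00111
lid
top [ 0.4768 -0.0943] r 0.046 n 28 mad 0.00059
```

Call:
arm_command(
  motion=[
    [[-0.013,0.001,0],0],
    [[0,0,0.04],0],
    [[0,0,0.035],0],
    [[0,0,0.01],0],
    [[0,0,0],0],
  ],
)

```text
t: 16.4
tool_pos: [0.4811, -0.0963, 0.0991]
tcp_rot: [-0.873, -3.017, -0.0]
contact_force: [0.2, 0.1, -0.9]
grip_width: 0.245
finger_force: 29.6
```

Call:
arm_command(
  motion=[
    [[0,0,0.008],0],
    [[0,0,0],0],
  ],
)

```text
t: 16.65
tool_pos: [0.4814, -0.0966, 0.0973]
tcp_rot: [0.873, 3.018, -0.0]
contact_force: [0.2, -1.0, -0.4]
grip_width: 0.243
finger_force: 29.6
```

Call:
arm_command(
  motion=[
    [[0,0,0.007],0],
    [[0,0,0],0],
  ],
)

```text
t: 16.9
tool_pos: [0.4813, -0.0965, 0.095]
tcp_rot: [-0.873, -3.018, -0.0]
contact_force: [-0.7, 0.2, -0.7]
grip_width: 0.245
finger_force: 29.6
```

Call:
arm_command(
  motion=[
    [[0,0,0.005],0],
    [[0,0,0],0],
  ],
)

```text
t: 17.15
tool_pos: [0.4813, -0.0965, 0.0935]
tcp_rot: [-0.873, -3.018, -0.0]
contact_force: [0.0, 0.3, -0.7]
grip_width: 0.242
finger_force: 29.6
```

Still no side force at nearly home height, so the step is going into the mouth. I'll go down the last millimetres.

Call:
arm_command(
  motion=[
    [[0,0,0.004],0],
    [[0,0,0],0],
  ],
)

```text
t: 17.4
tool_pos: [0.4815, -0.0966, 0.0932]
tcp_rot: [0.873, 3.017, -0.0]
contact_force: [-2.4, 0.4, 7.4]
grip_width: 0.245
finger_force: 30.3
```

Contact came at TCP 0.0932, which matches the home height (0.079 + 0.014). I'll ease off a touch, release and back away upward.

Call:
arm_command(
  motion=[
    [[0,0,-0.002],0],
    [[0,0,0],0],
    [[0,0,0],0],
    [[0,0,0],0],
    [[0,0,-0.06],0],
    [[0,0,-0.15],0],
    [[0,0,-0.15],0],
    [[-0.15,0.1,0],0],
    [[-0.15,0.1,0],0],
    [[-0.15,0.1,0],0],
  ],
  hand=0,
)

```text
t: 18.65
tool_pos: [0.6452, -0.0925, 0.2013]
tcp_rot: [0.873, 3.017, -0.0]
contact_force: [0.2, -1.4, 0.3]
grip_width: 0.503
finger_force: 0.0
```

Call:
arm_command(
  motion=[
    [[-0.1,0.1,0],0],
    [[-0.1,0.15,0],0],
    [[0,0.15,0],0],
    [[0,0,0],0],
  ],
)

```text
t: 19.15
tool_pos: [0.7595, -0.0195, 0.1993]
tcp_rot: [-0.867, -3.018, -0.002]
contact_force: [-0.5, -0.7, 0.5]
grip_width: 0.501
finger_force: 0.0
```

```bash
python3 - <<'E'
from h import *
from rig import *
import cv2
s=sense();print(s["t"],s["tool_pos"],s["contact_force"])
a=np.linspace(0,2*np.pi,180)
for n in("side","top"):
    im=read_camera(n)["img"];cv2.imwrite(f"pics/end_{n}.png",im)
    d=(im[...,0].astype(int)-im[...,2])>45
    m=np.zeros_like(d);x,y=proj(n,[.481,-.097,.085]).astype(int);m[y-30:y+30,x-30:x+30]=1
    cs=max(cv2.findContours((d&m).astype(np.uint8),0,1)[0],key=cv2.contourArea)
    print(n,"blue ellipse",cv2.fitEllipse(cv2.convexHull(cs)))
    for tag,tilt in(("level",0),):
        p=proj(n,np.c_[.481+.046*np.cos(a),-.097+.046*np.sin(a),0*a+.09]).astype(np.float32);print(" model",cv2.fitEllipse(p))
E
```

```text
19.15 [ 0.75946698 -0.01954001  0.19931843] [-0.46499717 -0.70766596  0.49898787]
side blue ellipse ((331.3095397949219, 195.07118225097656), (18.607141494750977, 29.942968368530273), 93.14481353759766)
 model ((331.181640625, 193.6909942626953), (18.520620346069336, 31.227981567382812), 92.40792083740234)
top blue ellipse ((286.0572814941406, 259.7685546875), (33.51411437988281, 33.637413024902344), 175.04673767089844)
 model ((285.936279296875, 259.3282470703125), (33.56320571899414, 34.19662857055664), 105.6213607788086)
```

The lid appears at top (286,259.8) and side (331.3,195), within about 1.4 px of the model of a level, seated lid. The robot is clear of everything.

```bash
python3 -c "
from rig import *
print(sign_off())"
```

```text
the job is handed in; nothing more can be done
None
```

I laid the lid flat knob-up on the worktop, released it, then set it on the egg's pot; the last measurements fit it sitting level and fully home, and I handed the job in at about 19 s (no verdict came back).

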